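# Close a food box and flip down its four side clips

### The arm

A 6-joint arm with a two-finger parallel gripper is mounted at the origin on a cart in front of the work surface, level with it; the furniture and walls round the work are solid. World frame = base frame: x ahead of the robot, y to its left, z up, the work surface at z = 0. Lengths are in m, angles in rad, forces in N, time in s.
With the tool pointing down it reaches from about 0.325 to 0.9 m from the base axis. Payload 6.1 kg.
Tool frame: the origin (TCP) lies at the centre of the arm's flange, where the gripper is bolted on; the fingertips stand 173 mm ahead of it and the grasp point (between the pads) lies 155 mm ahead of it; z points along the fingers, y is the line along which they close (so a half turn about z gives the same grasp; the last joint's range is limited). The gripper opens to 85 mm and grips with 20 to 120 N. Pads are 22 mm wide; open, the fingers measure 114 mm over their backs; the gripper's body (76 mm by 85 mm) begins 54 mm behind the grasp point. The pads swing forward as they close: fully open they stand 13 mm farther back than shut.
Start: joints at [1.093, 0.22, 1.526, -0, 1.395, -0.126], TCP at [0.215, 0.587, 0.405] pointing down, gripper open.
Joint ranges: [-2.98, 2.98], [-0.91, 2.08], [0.09, 2.57], [-1.24, 4.39], [0.2, 2.65], [-2.68, 2.68]. Speed limits (rad/s): [2.57, 2.57, 3.01, 3.14, 3.14, 3.14].

### API

Orientations are given as a rotation vector (axis times angle).
In Python, from rig import * gives the robot as it stands. The module is installed in compiled form; this text tells all that it offers.
- The arm moves only by the shell command python3 -m creep 'ROWS' [OPENING] [FORCE]. ROWS is JSON, a list of rows, each a list of 6 numbers: the shift along the tool's x, y, z in mm, then the turn, a rotation vector about the tool's x, y, z in degrees. A call has 1 to 20 rows; each row shifts and turns the commanded pose from where the row before left it, along the tool's axes as they then stand; what a row does not reach is not made up. A row lasts 1/12 s, in which the tool goes at most 41.7 mm and 7.16 degrees, less where a joint would pass 70% of its speed; a pose out of reach is approached as far as the arm can. A call is refused whole if a number of a shift passes 41.7 or a number of a turn 7.16, either way. A call with a gripper value outside its range is refused whole. OPENING is the opening, from 0 (shut) to 1 (fully open), set as the call begins (- or left out, the last holds). The fingers move at their own pace and stop on an object; FORCE is the grip in N (left out, the last holds). Time passes only in rows, so rows that do not move let the fingers close. It gives the time, the measured TCP pose, the force, the opening and the grip force at its end, in the units of the state.
- observe(): the state, without advancing time (a new reading comes with each control period).
- get_image(name): name is "side" or "top" or "wrist"; returns the picture (384x512x3 uint8, red, green, blue); there is no depth.
- get_calibration(name): a dict with "mtx" (3x3 intrinsics, pixels), "dist" ([k1, k2, p1, p2, k3] as OpenCV has them; the pictures are not rectified), "R" (3x3) and "t" (3): a world point X has camera coordinates R X + t. Camera axes: x right, y down, z forward; pixel columns grow to the right and rows downward; lengths in m; the calibration is good to about 2 mm. A picture is of the moment at which its call begins: read the wrist's pose just before it. get_calibration takes no time and is no camera call; for the wrist camera it gives the pose at the moment of the call.
- finish_job(): hands the job in; it is judged then, once.
The state is a dict: "t": time; "qpos": joint angles; "dq": joint speeds; "joint_efforts": joint torques, N m; "ee_pos": TCP position; "tcp_rot": TCP orientation; "wrist_force": force on the tool from outside, world axes, zero at the start; "moment": the same for the moment, N m; "finger_gap": finger opening in m; "gripper_force": force on a finger pad.
Only numpy, scipy, OpenCV 4.12 (cv2) and the standard library are available. Lean on these libraries where they do the work, as an engineer would, in place of code of your own. Each camera call takes 0.05 s, during which the arm holds its last target. There are 200 camera calls.

### The job

Close the food box: take its lid off the sloping stand and set it level on the box, so that it sits fully home all round with its four side clips still raised. Then flip all four clips fully down against the box's sides, and leave the mug, the salt shaker and the lemon where they are.

Things in the scene. Friction and masses are not known exactly. Their poses are not given: they have to be found in the camera images.
- food_box: White stoneware food box, open, fixed: 102 (its x) x 132 (its y) x 85 high, walls 6, opening 90 x 120; fruit lies inside below the rim. Origin: centre of its underside, z up; rim at z = 85. x points away from the robot, within 0.3 rad. It stands to the left or to the right of the stand.
- lid_stand: Sloping steel sheet stand, fixed. Plate 110 x 90 at 35 degrees, low edge with a 7 mm lip on its -x (robot) side, rising to its +x. Origin: on the worktop under the plate's middle, whose top is 75 mm above; z up, x away from the robot within 0.3 rad. Highest point 107.
- lid: Loose grey lid, 0.25 to 0.45 kg with clips: plate 110 (x) x 140 (y) x 6, a white clip hinged at each edge. Origin: centre of the plate's underside; z out of its top. Starts on the stand, tilted 35 degrees: x up the slope, z up and back to the robot. Seated: origin at 85 mm height over the box's origin, z up, x along the box's x (or turned by half a turn).
- lid_grip (a point): Centre of the top of the lid's grip rib, at (0, 0, 36) in the lid's frame. The rib stands on the middle of the plate: 60 long along the lid's x, 14 thick in y, from z = 6 to 36. Axes as the lid's.
- lid_skirt (a point): Centre of the lower edge of the rectangular skirt under the lid's plate, at (0, 0, -10) in the lid's frame. The skirt is 10 deep and tapers: in the box's opening it has 2 mm of play on each side at its top and 5 mm at its lower edge.
- clip_far (a joint): Angle (rad) of the clip at the lid's +x edge. 0 = fully down (along the lid's -z, flat by the box's side; hard stop, clear of the wall), pi/2 = straight out, more = raised; stop at 2.6. Starts at 1.75 to 2.25. Plate 44 wide, 4 thick, reaching 35 from its hinge; small lip at the end, 6 mm out when down. Stiff hinge (0.03 N m) stays where left; no spring.
- clip_far_hinge (a point): Middle of that clip's hinge axis, at (59, 0, 3) mm in the lid's frame, 4 mm outside the plate's edge; the axis runs along that edge. Outward is from the lid's centre to this point.
- clip_near (a joint): Angle (rad) of the clip at the lid's -x edge. 0 = fully down (along the lid's -z, flat by the box's side; hard stop, clear of the wall), pi/2 = straight out, more = raised; stop at 2.6. Starts at 1.75 to 2.25. Plate 44 wide, 4 thick, reaching 35 from its hinge; small lip at the end, 6 mm out when down. Stiff hinge (0.03 N m) stays where left; no spring.
- clip_near_hinge (a point): Middle of that clip's hinge axis, at (-59, 0, 3) mm in the lid's frame, 4 mm outside the plate's edge; the axis runs along that edge. Outward is from the lid's centre to this point.
- clip_left (a joint): Angle (rad) of the clip at the lid's +y edge. 0 = fully down (along the lid's -z, flat by the box's side; hard stop, clear of the wall), pi/2 = straight out, more = raised; stop at 2.6. Starts at 1.75 to 2.25. Plate 44 wide, 4 thick, reaching 35 from its hinge; small lip at the end, 6 mm out when down. Stiff hinge (0.03 N m) stays where left; no spring.
- clip_left_hinge (a point): Middle of that clip's hinge axis, at (0, 74, 3) mm in the lid's frame, 4 mm outside the plate's edge; the axis runs along that edge. Outward is from the lid's centre to this point.
- clip_right (a joint): Angle (rad) of the clip at the lid's -y edge. 0 = fully down (along the lid's -z, flat by the box's side; hard stop, clear of the wall), pi/2 = straight out, more = raised; stop at 2.6. Starts at 1.75 to 2.25. Plate 44 wide, 4 thick, reaching 35 from its hinge; small lip at the end, 6 mm out when down. Stiff hinge (0.03 N m) stays where left; no spring.
- clip_right_hinge (a point): Middle of that clip's hinge axis, at (0, -74, 3) mm in the lid's frame, 4 mm outside the plate's edge; the axis runs along that edge. Outward is from the lid's centre to this point.
- mug: Bystander: white mug, 85 x 114 x 105 mm, loose. Origin: centre of its underside.
- salt_shaker: Bystander: glass salt shaker with a grey top, 44 mm wide, 90 high, loose. Origin: centre of its underside.
- lemon: Bystander: lemon, 78 x 55 x 56 mm, loose. Origin: its underside's centre.

How it is judged:
By the outcome, as a careful person would: the job done as asked, in the order asked, and still so for the second after the job is handed in, with the robot touching nothing.
It also fails if it takes over 67 s, if anything falls off the work surface, if the arm or the gripper's body presses on something with over 40 N, if the wrist force passes 120 N, or if a joint passes its speed limit or range.

## Working session

There is one attempt and no reset: what is moved stays moved. The work goes in short steps, Python scripts to look and compute and a shell command to move; the robot and the scene stay as the last step left them, time stands still between calls to the robot, and variables do not carry over. Pictures are saved under pics/ and viewed, at most 10 in all, crops included, and the job is handed in when it is done.

```bash
mkdir -p pics; python3 - <<'E'
from rig import *
import cv2,numpy as np
s=observe();print({k:np.round(v,3).tolist() for k,v in s.items()})
for n in ["side","top","wrist"]:
    im=get_image(n);cv2.imwrite(f"pics/{n}0.png",im[:,:,::-1]);np.save(f"pics/{n}0.npy",im)
    c=get_calibration(n);print(n,np.round(c["mtx"],1).tolist(),np.round(c["dist"],3),np.round(c["R"],3).tolist(),np.round(c["t"],3))
a=[cv2.imread(f"pics/{n}0.png") for n in ["side","top"]]
E
```

```text
{'t': 0.0, 'qpos': [1.093, 0.221, 1.528, 0.0, 1.395, -0.126], 'dq': [0.0, 0.001, -0.0, 0.0, 0.0, 0.001], 'joint_efforts': [-0.001, -49.69, -38.94, -0.0, 0.011, -0.0], 'ee_pos': [0.215, 0.586, 0.404], 'tcp_rot': [-0.55, -3.093, 0.003], 'wrist_force': [0.765, 0.598, -0.279], 'moment': [-0.03, 0.058, 0.032], 'gripper_force': 0.0, 'finger_gap': 0.085}
side [[372.7, 0.0, 255.3], [0.0, 372.7, 190.9], [0.0, 0.0, 1.0]] [0.015 0.    0.    0.    0.   ] [[0.987, -0.157, 0.019], [-0.084, -0.623, -0.777], [0.134, 0.766, -0.629]] [-0.586  0.126  0.934]
top [[368.4, 0.0, 245.1], [0.0, 368.4, 190.7], [0.0, 0.0, 1.0]] [-0.051  0.     0.     0.     0.   ] [[-0.016, -1.0, -0.008], [-0.983, 0.018, -0.18], [0.18, 0.005, -0.984]] [0.046 0.574 1.041]
wrist [[284.0, 0.0, 257.0], [0.0, 284.0, 189.5], [0.0, 0.0, 1.0]] [0.012 0.    0.    0.    0.   ] [[0.344, 0.939, -0.002], [0.893, -0.326, 0.31], [0.291, -0.109, -0.951]] [-0.623 -0.041  0.381]
```

View pics/top0.png

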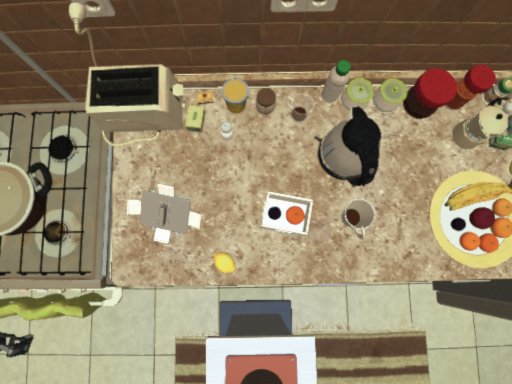

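View pics/side0.png

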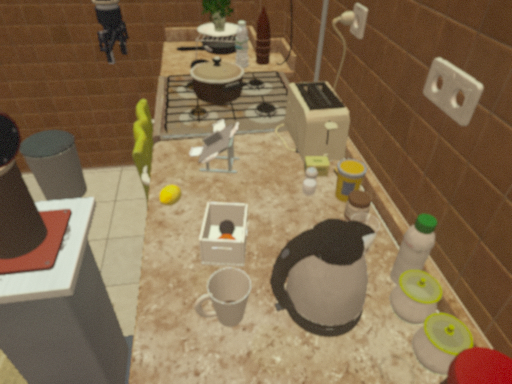

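The top view shows the lid on its stand at (165,212), the box at (287,214), the mug at (358,214), the lemon at (224,263) and the shaker at (226,130). The lid has white clips at (135,207), (166,190), (195,219) and (162,236). The side view agrees.

```bash
cat > h.py <<'E'
from rig import *
import cv2,numpy as np
from scipy.spatial.transform import Rotation as Ro
def ray(c,px):
    p=cv2.undistortPoints(np.array(px,float).reshape(-1,1,2),c["mtx"],np.array(c["dist"],float)).reshape(-1,2)
    d=np.c_[p,np.ones(len(p))]@np.array(c["R"]); o=-np.array(c["R"]).T@np.array(c["t"]); return o,d
def onz(c,px,z):
    o,d=ray(c,px); return o+d*((np.asarray(z)-o[2])/d[:,2])[:,None]
def proj(c,X):
    return cv2.projectPoints(np.array(X,float).reshape(-1,3),cv2.Rodrigues(np.array(c["R"]))[0],np.array(c["t"],float),c["mtx"],np.array(c["dist"],float))[0].reshape(-1,2)
E
python3 - <<'E'
from h import *
T=get_calibration("top");S=get_calibration("side")
print(onz(T,[[165,212],[287,214],[358,214],[224,263],[226,130]],np.array([.09,.085,.05,.03,.05])).round(3))
t=cv2.imread("pics/top0.png");s=cv2.imread("pics/side0.png");w=cv2.imread("pics/wrist0.png")
z=lambda a,w,h:cv2.resize(a,(w,h),interpolation=cv2.INTER_CUBIC)
a=z(t[175:250,120:320],800,300)
b=np.hstack([z(w,400,300),z(s[110:275,120:340],400,300)])
cv2.imwrite("pics/c1.png",np.vstack([a,b]))
E
```

```text
[[ 0.51   0.265  0.09 ]
 [ 0.499 -0.082  0.085]
 [ 0.5   -0.296  0.05 ]
 [ 0.365  0.102  0.03 ]
 [ 0.766  0.092  0.05 ]]
```

View pics/c1.png

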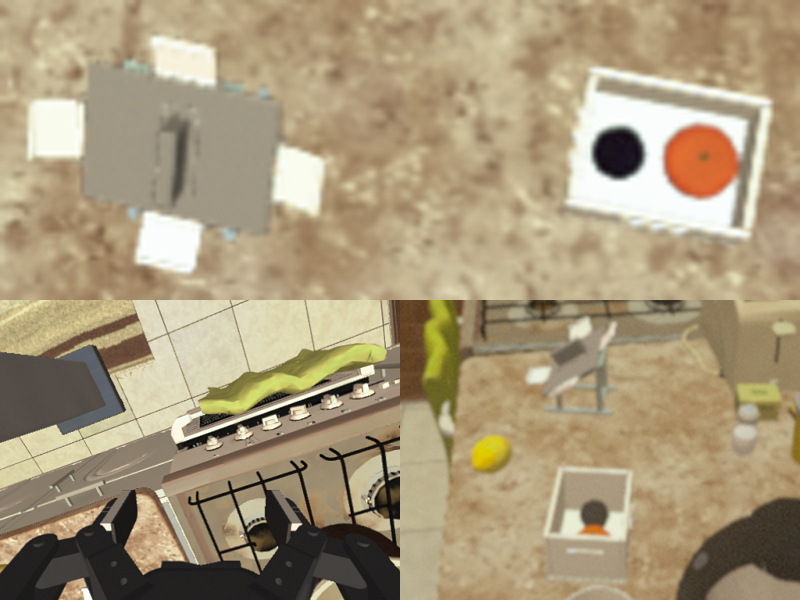

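The composite shows the lid plate corners in the top crop at about (90,62), (283,100), (268,234) and (83,193). The box rim corners are at (592,68), (772,100), (748,240) and (567,208). The wrist camera doesn't see the work yet.

```bash
cat >> h.py <<'E'
def lidR(yaw,tilt=np.radians(35)): return Ro.from_euler('z',yaw)*Ro.from_euler('y',-tilt)  # x up slope
def show(name,Rt,pt):
    "tool-frame shift (mm) and turn (deg) from current measured pose to target"
    s=observe();R0=Ro.from_rotvec(s["tcp_rot"])
    d=R0.inv().apply(np.array(pt)-s["ee_pos"])*1000; r=(R0.inv()*Rt).as_rotvec(degrees=True)
    print(name,"shift",d.round(1),"turn",r.round(2),"after-turn shift",(Rt.inv().apply(np.array(pt)-s["ee_pos"])*1000).round(1))
def toolR(lr): # tool x=-lid x, y=lid y, z=-lid z
    return lr*Ro.from_matrix(np.diag([-1.,1,-1]))
E
python3 - <<'E'
from h import *
from scipy.optimize import least_squares
T=get_calibration("top")
f=lambda a:np.array([120,175])+(np.array(a)+.5)/4-.5
L=f([(90,62),(283,100),(268,234),(83,193)]);B=f([(592,68),(772,100),(748,240),(567,208)])
obj=np.array([[55,70,6],[55,-70,6],[-55,-70,6],[-55,70,6]])/1000
r=least_squares(lambda p:(proj(T,lidR(p[3]).apply(obj)+p[:3])-L).ravel(),[.51,.265,.09,-.14])
print("lid",r.x.round(4),r.fun.round(1))
b=onz(T,B,[.085]*4);print(b.round(4));print("edges",np.linalg.norm(b-np.roll(b,-1,0),axis=1).round(4),"c",b.mean(0).round(4))
o=np.array([[51,66,85],[51,-66,85],[-51,-66,85],[-51,66,85]])/1000
rb=least_squares(lambda p:(proj(T,Ro.from_euler('z',p[2]).apply(o)+[p[0],p[1],0])-B).ravel(),[.5,-.08,-.14])
print("box",rb.x.round(4),rb.fun.round(1))
W=get_calibration("wrist");s=observe();Rt=Ro.from_rotvec(s["tcp_rot"])
print("cam in tool",Rt.inv().apply(-W["R"].T@W["t"]-s["ee_pos"]).round(3),"axes",Rt.inv().apply(W["R"]).round(2).tolist())
p=r.x;lr=lidR(p[3]);g=lr.apply([0,0,.036])+p[:3];print("grip",g.round(3))
show("pregrasp",toolR(lr),g+lr.apply([0,0,.155-.01+.1]))
E
```

```text
lid [ 0.5153  0.2667  0.0779 -0.222 ] [-0.  -0.3 -0.1  0.2 -0.1 -0.1  0.1  0.3]
[[ 0.5651 -0.0287  0.085 ]
 [ 0.5395 -0.1572  0.085 ]
 [ 0.4399 -0.1354  0.085 ]
 [ 0.4648 -0.0083  0.085 ]]
edges [0.1309 0.1019 0.1295 0.1023] c [ 0.5023 -0.0824  0.085 ]
box [ 0.5024 -0.0824 -0.1999] [-0.3 -0.1  0.   0.1  0.6  0.2 -0.3 -0.2]
cam in tool [ 0.08  -0.001  0.031] axes [[0.0, 1.0, 0.0], [-0.95, 0.0, -0.31], [-0.31, -0.0, 0.95]]
grip [0.495 0.271 0.107]
pregrasp shift [-232.1 -217.5   96. ] turn [ -2.35 -34.96  -7.18] after-turn shift [-110.5 -245.9  194.2]
```

```bash
python3 -m creep '[[0,0,0,-0.47,-6.99,-1.44],[0,0,0,-0.47,-6.99,-1.44],[0,0,0,-0.47,-6.99,-1.44],[0,0,0,-0.47,-6.99,-1.44],[0,0,0,-0.47,-6.99,-1.44],[-11,-24.6,19.4,0,0,0],[-11,-24.6,19.4,0,0,0],[-11,-24.6,19.4,0,0,0],[-11,-24.6,19.4,0,0,0],[-11,-24.6,19.4,0,0,0],[-11,-24.6,19.4,0,0,0],[-11,-24.6,19.4,0,0,0],[-11,-24.6,19.4,0,0,0],[-11,-24.6,19.4,0,0,0],[-11,-24.6,19.4,0,0,0],[0,0,0,0,0,0],[0,0,0,0,0,0]]' 1 40
python3 - <<'E'
from h import *
s=observe();print(s["t"],s["ee_pos"].round(4),s["tcp_rot"].round(3),s["qpos"].round(2))
im=get_image("wrist");cv2.imwrite("pics/w1.png",cv2.resize(im[:,:,::-1],(800,600),interpolation=cv2.INTER_CUBIC))
p=np.array([.5153,.2667,.0779]);lr=lidR(-.222);W=get_calibration("wrist")
for n,q in {"plate":[[55,70,6],[55,-70,6],[-55,-70,6],[-55,70,6]],"rib":[[30,7,36],[30,-7,36],[-30,-7,36],[-30,7,36]]}.items():
    print(n,(proj(W,lr.apply(np.array(q)/1000)+p)*800/512).round(0).tolist())
g=lr.apply([0,0,.036])+p
show("pregrasp",toolR(lr),g+lr.apply([0,0,.155-.01+.1]))
E
```

```text
t: 1.57
ee_pos: [0.3581, 0.3009, 0.3078]
tcp_rot: [0.285, 2.518, -0.089]
wrist_force: [0.2, -0.4, 0.4]
finger_gap: 0.0857
gripper_force: 0.0
1.5667 [0.3581 0.3009 0.3078] [ 0.285  2.518 -0.089] [ 0.69 -0.15  2.16 -0.65  0.84 -0.29]
plate [[516.0, 381.0], [289.0, 381.0], [273.0, 199.0], [532.0, 199.0]]
rib [[416.0, 366.0], [390.0, 367.0], [388.0, 257.0], [417.0, 257.0]]
pregrasp shift [0.2 0.1 0.4] turn [ 0.03 -0.01 -0.12] after-turn shift [0.2 0.1 0.4]
```

View pics/w1.png

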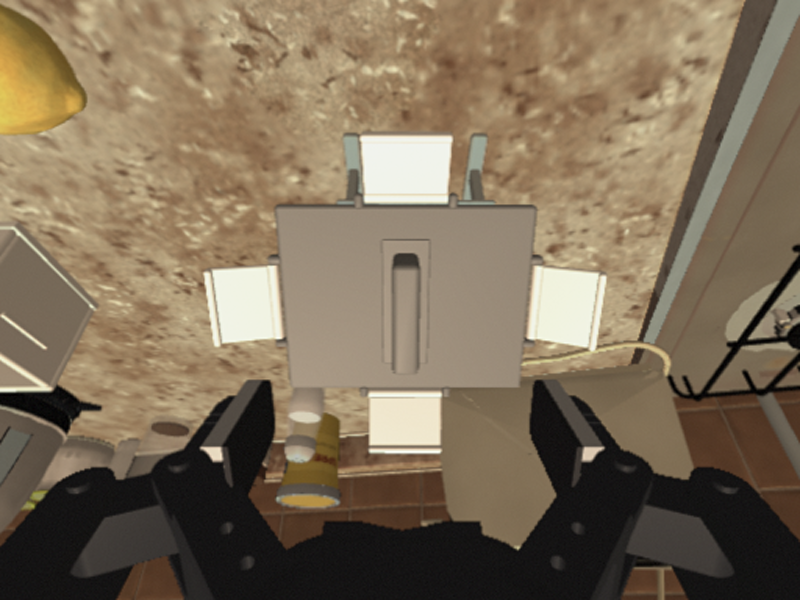

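The wrist view shows the lid plate corners at about (276,207), (536,207), (520,387) and (291,387), with the rib top centred on column 405. That is slightly off the prediction, so I refit.

```bash
python3 - <<'E'
from h import *
from scipy.optimize import least_squares
W=get_calibration("wrist")
q=(np.array([(520,387),(291,387),(276,207),(536,207)])+.5)*512/800-.5
obj=np.array([[55,70,6],[55,-70,6],[-55,-70,6],[-55,70,6]])/1000
r=least_squares(lambda p:(proj(W,lidR(p[3]).apply(obj)+p[:3])-q).ravel(),[.5153,.2667,.078,-.222])
p=r.x;print("lid",p.round(4),r.fun.round(1));lr=lidR(p[3]);g=lr.apply([0,0,.036])+p[:3]
print((lr.apply([0,0,1])@(p[:3]-[.5153,.2667,.0779])).round(4))
show("grasp z24",toolR(lr),g+lr.apply([0,0,.155-.010]))
E
```

```text
lid [ 0.5172  0.268   0.0816 -0.2233] [-0.5  0.3  0.5  0.4  0.1 -0.3 -0.  -0.3]
0.0021
grasp z24 shift [-3.2  1.9 98.3] turn [ 0.07 -0.01 -0.06] after-turn shift [-3.2  2.  98.3]
```

```bash
python3 -m creep '[[-1,0.6,20,0,0,0],[-1,0.7,20,0,0,0],[-1,0.6,20,0,0,0],[0,0,17,0,0,0],[0,0,17,0,0,0],[0,0,0,0,0,0],[0,0,0,0,0,0]]' 1 40; python3 -m creep '[[0,0,0,0,0,0],[0,0,0,0,0,0],[0,0,0,0,0,0],[0,0,0,0,0,0],[0,0,0,0,0,0],[0,0,0,0,0,0],[0,0,0,0,0,0],[0,0,0,0,0,0],[0,0,0,0,0,0],[0,0,0,0,0,0]]' 0 60
```

```text
t: 2.2
ee_pos: [0.4129, 0.293, 0.2329]
tcp_rot: [0.279, 2.519, -0.087]
wrist_force: [-0.3, 0.1, 0.4]
finger_gap: 0.0855
gripper_force: 0.0
t: 3.03
ee_pos: [0.4132, 0.2922, 0.2338]
tcp_rot: [0.281, 2.517, -0.087]
wrist_force: [-5.5, -1.2, 6.3]
finger_gap: 0.0131
gripper_force: 58.9
```

```bash
python3 -m creep '[[0,0,-5,0,0,0],[0,0,-10,0,0,0],[0,0,-20,0,0,0],[0,0,-25,0,0,0],[0,0,-25,0,0,0],[-12,0,-17,0,0,0],[-12,0,-17,0,0,0],[-12,0,-17,0,0,0],[-12,0,-17,0,0,0],[0,0,0,0,6,0],[0,0,0,0,6,0],[0,0,0,0,6,0],[0,0,0,0,6,0],[0,0,0,0,6,0],[0,0,0,0,5,0],[0,0,0,0,0,0],[0,0,0,0,0,0]]' 0 60
python3 - <<'E'
from h import *
s=observe();print(s["moment"].round(2))
im=get_image("wrist");cv2.imwrite("pics/w2.png",cv2.resize(im[:,:,::-1],(800,600),interpolation=cv2.INTER_CUBIC))
yaw=-.2; R=toolR(Ro.from_euler('z',yaw)); pt=np.array([.5024,-.0824,.268+.1])
show("above box",R,pt)
E
```

```text
t: 4.45
ee_pos: [0.366, 0.3023, 0.386]
tcp_rot: [0.348, 3.12, 0.001]
wrist_force: [0.1, 0.4, -2.6]
finger_gap: 0.013
gripper_force: 58.8
[-0.03 -0.03 -0.04]
above box shift [-217.8 -345.4   18.2] turn [ 0.05  0.14 -1.24] after-turn shift [-210.4 -350.    18. ]
```

View pics/w2.png

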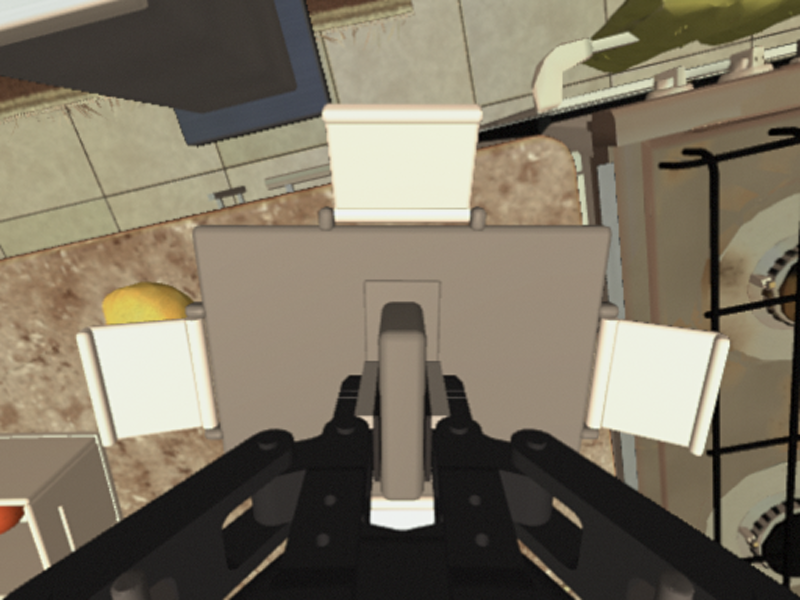

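The lid is held squarely. Its near corners are at (194,226) and (609,226), and the rib is centred on column 403. From these I work out its place in the hand.

```bash
python3 - <<'E'
from h import *
s=observe();Rt=Ro.from_rotvec(s["tcp_rot"]);W=get_calibration("wrist")
q=(np.array([(194,226),(609,226)])+.5)*512/800-.5
o,d=ray(W,q)
o=Rt.inv().apply(o-s["ee_pos"]);d=Rt.inv().apply(d)
k=.140/np.linalg.norm(d[0]-d[1]);P=o+d*k;print("near top corners in tool mm",(P*1000).round(1))
m=P.mean(0)*1000; L=np.array([m[0]-55,m[1],m[2]+6]);print("lid origin in tool",L.round(1),"expect z 155+~28=183")
np.save("L.npy",L)
# tilt check: side edge lines: plate edges as seen in picture at rows 226..420
im=cv2.imread("pics/w2.png");g=cv2.cvtColor(im,cv2.COLOR_BGR2HSV)
E
```

```text
near top corners in tool mm [[ 56.  -70.8 180.9]
 [ 56.1  69.2 181. ]]
lid origin in tool [  1.   -0.8 187. ] expect z 155+~28=183
```

```bash
python3 -m creep '[[-14,-9,0,0,0,0],[-28,-17.5,0,0,0,0],[-28,-17.5,0,0,0,0],[-28,-17.5,0,0,0,0],[-28,-17.5,0,0,0,0],[-28,-17.5,0,0,0,0],[-28,-17.5,0,0,0,0],[-28,-17.5,0,0,0,0],[-28,-17.5,0,0,0,0],[-28,-17.5,0,0,0,0],[-14,-9,0,0,0,-1.2],[0,0,0,0,0,0],[0,0,0,0,0,0],[0,0,0,0,0,0]]' 0 60
python3 - <<'E'
from h import *
im=get_image("wrist");cv2.imwrite("pics/w3.png",cv2.resize(im[:,:,::-1],(800,600),interpolation=cv2.INTER_CUBIC))
W=get_calibration("wrist");yaw=-.2
o=np.array([[51,66,85],[51,-66,85],[-51,-66,85],[-51,66,85]])/1000
print(((proj(W,Ro.from_euler('z',yaw).apply(o)+[.5024,-.0824,0])+.5)*800/512).round(0).tolist())
E
```

```text
t: 5.67
ee_pos: [0.5998, 0.0707, 0.3857]
tcp_rot: [-0.314, -3.126, -0.001]
wrist_force: [-0.7, 0.2, -4.2]
finger_gap: 0.0127
gripper_force: 58.8
[[237.0, 263.0], [22.0, 263.0], [-28.0, 81.0], [215.0, 83.0]]
```

View pics/w3.png

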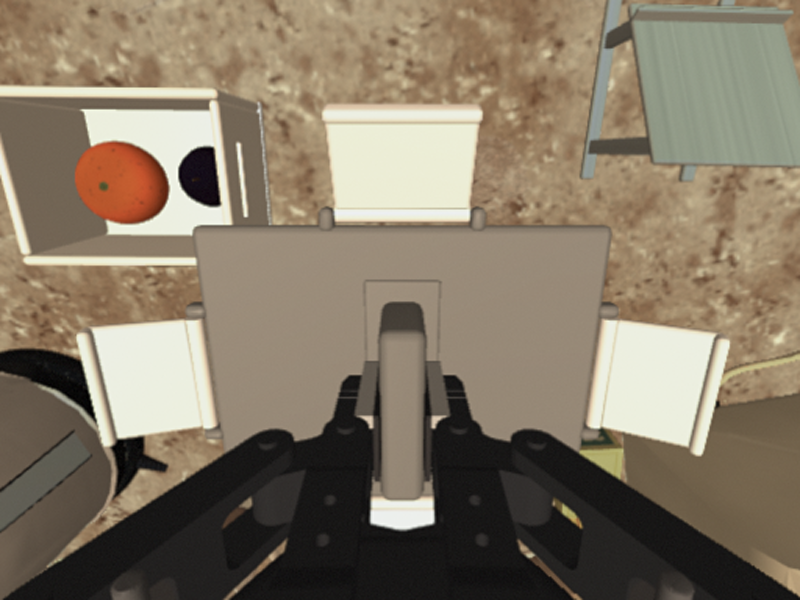

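The box rim shows its near-left corner at about (218,89) and its far-right corner at about (24,264), against predictions of (215,83) and (22,263). The edges of the box need a sharper measurement.

```bash
python3 - <<'E'
from h import *
from scipy.optimize import least_squares
W=get_calibration("wrist");im=get_image("wrist").astype(int).min(2)  # brightness of white
def cross(prof,th=170): # first rise over th, subpixel
    i=np.argmax(prof>th);return i-1+(th-prof[i-1])/(prof[i]-prof[i-1])
near=[(x,40+cross(im[40:80,x])) for x in range(20,131,10)]
far=[(x,185-cross(im[150:186,x][::-1])) for x in range(30,111,8)]
left=[(165-cross(im[y,120:166][::-1],190),y) for y in range(66,140,8)]
print([np.round(a,1).tolist() for a in (near[::5],far[::5],left)])
P=[onz(W,a,[.085]*len(a))[:,:2] for a in (near,far)]
for a in P:
    f=np.polyfit(a[:,1],a[:,0],1);r=a[:,0]-np.polyval(f,a[:,1]);print("slope",f.round(3),"res",r.std().round(4))
def res(p):
    u=np.array([np.cos(p[2]),np.sin(p[2])]);out=[(P[0]-p[:2])@u+.051,(P[1]-p[:2])@u-.051]
    return np.concatenate(out)
r=least_squares(res,[.503,-.081,-.2],x_scale=[.01,.01,.01],loss="soft_l1",f_scale=.001)
print(r.x.round(4), "near mean",r.fun[:len(near)].mean().round(4),"far",r.fun[len(near):].mean().round(4))
c=onz(W,(np.array([(218,89),(24,264)])+.5)*512/800-.5,[.085]*2);print("corners",c.round(4),"mid",c.mean(0).round(4))
E
```

```text
[[[20.0, 55.2], [70.0, 55.6], [120.0, 56.4]], [[30.0, 168.6], [70.0, 169.2], [110.0, 169.1]], [[165.2, 66.0], [138.7, 74.0], [139.7, 82.0], [140.7, 90.0], [153.4, 98.0], [154.2, 106.0], [155.2, 114.0], [155.9, 122.0], [156.6, 130.0], [157.2, 138.0]]]
slope [0.205 0.47 ] res 0.0001
slope [0.207 0.573] res 0.0002
[ 0.4804 -0.1911 -0.2183] near mean 0.0007 far -0.0007
corners [[ 0.4691 -0.0069  0.085 ]
 [ 0.5405 -0.1565  0.085 ]] mid [ 0.5048 -0.0817  0.085 ]
```

```bash
python3 - <<'E'
from h import *
show("above",toolR(Ro.from_euler('z',-.203)),[.5056,-.0811,.311])
E
```

```text
above shift [  62.1 -167.8   74.8] turn [0.06 0.01 0.21] after-turn shift [  61.5 -168.    75. ]
```

```bash
python3 -m creep '[[6,-17,0,0.06,0,0.2],[12,-34,0,0,0,0],[12,-34,0,0,0,0],[12,-34,8,0,0,0],[12,-34,12,0,0,0],[7.6,-15,20,0,0,0],[0,0,20,0,0,0],[0,0,15,0,0,0],[0,0,0,0,0,0],[0,0,0,0,0,0],[0,0,0,0,0,0],[0,0,0,0,0,0]]' 0 60
python3 - <<'E'
from h import *
R=toolR(Ro.from_euler('z',-.203));show("above",R,[.5056,-.0811,.311]);show("seat",R,[.5056,-.0811,.271])
z=lambda a,w,h:cv2.resize(a,(w,h),interpolation=cv2.INTER_CUBIC)
t=get_image("top")[:,:,::-1];s=get_image("side")[:,:,::-1]
cv2.imwrite("pics/c2.png",np.hstack([z(t[160:260,230:340],400,364),z(s[150:290,150:300],400,373)[:364]]))
E
```

```text
t: 6.77
ee_pos: [0.5068, -0.0818, 0.3125]
tcp_rot: [0.318, 3.123, -0.001]
wrist_force: [-0.1, -0.5, -3.1]
finger_gap: 0.0128
gripper_force: 59.2
above shift [1.4 0.4 1.5] turn [-0.01  0.16 -0.01] after-turn shift [1.4 0.4 1.5]
seat shift [ 1.5  0.4 41.5] turn [-0.01  0.16 -0.01] after-turn shift [ 1.4  0.4 41.5]
```

View pics/c2.png

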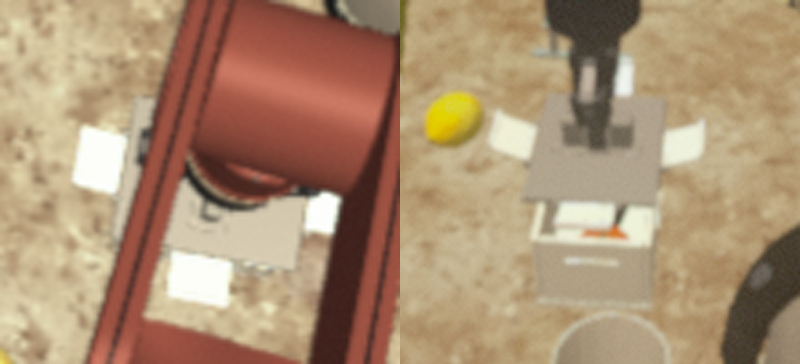

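The lid hangs level and square about 30 mm over the box. I lower it next.

```bash
python3 -m creep '[[1.4,0.4,8,0,0.15,0],[0,0,8,0,0,0],[0,0,8,0,0,0],[0,0,6,0,0,0],[0,0,4,0,0,0],[0,0,0,0,0,0],[0,0,0,0,0,0]]' 0 60;python3 -m creep '[[0,0,1.5,0,0,0],[0,0,1.5,0,0,0],[0,0,1.5,0,0,0],[0,0,0,0,0,0],[0,0,0,0,0,0]]' 0 60
```

```text
t: 7.45
ee_pos: [0.5047, -0.0815, 0.2764]
tcp_rot: [-0.32, -3.122, -0.001]
wrist_force: [0.5, -0.2, -2.8]
finger_gap: 0.0132
gripper_force: 59.2
t: 7.87
ee_pos: [0.5048, -0.0815, 0.2724]
tcp_rot: [-0.32, -3.123, -0.001]
wrist_force: [-0.1, 1.4, -3.7]
finger_gap: 0.0126
gripper_force: 59.2
```

```bash
for i in 1 2 3; do python3 -m creep '[[0,0,1,0,0,0],[0,0,1,0,0,0],[0,0,0,0,0,0],[0,0,0,0,0,0]]' 0 60 | grep -E "ee_pos|force"; done
```

```text
ee_pos: [0.5047, -0.0815, 0.2703]
wrist_force: [0.8, -0.5, -2.3]
gripper_force: 59.2
ee_pos: [0.5048, -0.0815, 0.2683]
wrist_force: [-0.1, -0.2, -2.9]
gripper_force: 59.3
ee_pos: [0.5049, -0.0815, 0.2672]
wrist_force: [-5.2, 1.3, 4.9]
gripper_force: 60.4
```

```bash
python3 -m creep '[[0,0,1,0,0,0],[0,0,0,0,0,0],[0,0,0,0,0,0]]' 0 60 | grep -E "ee_pos|force|rot";python3 -m creep '[[0,0,0,0,0,0],[0,0,0,0,0,0],[0,0,0,0,0,0],[0,0,0,0,0,0]]' 0.35 60;  python3 -m creep '[[0,0,0,0,0,0],[0,0,-5,0,0,0],[0,0,-15,0,0,0],[0,0,-25,0,0,0],[0,0,-35,0,0,0],[0,0,-35,0,0,0],[0,0,-25,0,0,0],[0,0,0,0,0,0],[0,0,0,0,0,0]]' 0.35 60
python3 - <<'E'
from h import *
im=get_image("wrist");cv2.imwrite("pics/w4.png",cv2.resize(im[:,:,::-1],(800,600),interpolation=cv2.INTER_CUBIC))
W=get_calibration("wrist");R=Ro.from_euler('z',-.203)
o=np.array([[55,70,91],[55,-70,91],[-55,-70,91],[-55,70,91]])/1000
print(((proj(W,R.apply(o)+[.5045,-.0817,0])+.5)*800/512).round(0).tolist())
E
```

```text
ee_pos: [0.5049, -0.0815, 0.2672]
tcp_rot: [-0.32, -3.123, -0.001]
wrist_force: [-8.8, 1.1, 12.9]
gripper_force: 61.6
t: 9.45
ee_pos: [0.5048, -0.0815, 0.2653]
tcp_rot: [-0.32, -3.123, -0.001]
wrist_force: [0.4, -0.5, -0.8]
finger_gap: 0.0295
gripper_force: 0.0
t: 10.2
ee_pos: [0.5056, -0.0817, 0.4078]
tcp_rot: [0.32, 3.123, -0.001]
wrist_force: [0.1, -0.1, -1.2]
finger_gap: 0.0295
gripper_force: 0.0
[[503.0, 354.0], [303.0, 354.0], [291.0, 194.0], [515.0, 194.0]]
```

View pics/w4.png

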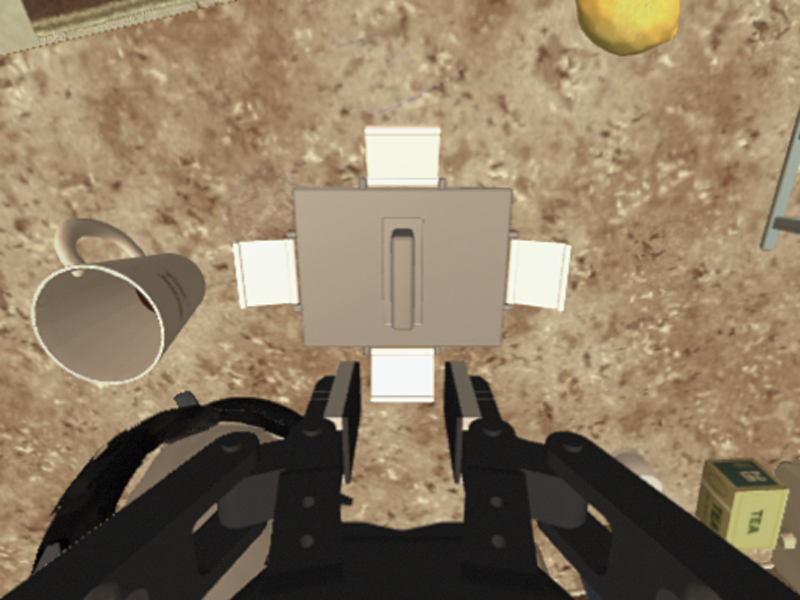

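The lid sits on the box with all four clips raised. Its corners are at about (294,188), (512,188), (500,346) and (303,346), a few pixels from the prediction, so I fit the lines to check level.

```bash
python3 - <<'E'
from h import *
a=observe();im=get_image("wrist");b=observe();W=get_calibration("wrist")
print(a["t"],a["ee_pos"].round(4),b["ee_pos"].round(4),a["dq"].round(3))
g=cv2.GaussianBlur(im,(3,3),0).astype(float)
def edge(line,lo): # strongest colour gradient along a 1-D strip, subpixel
    d=np.abs(np.diff(line,axis=0)).sum(1);i=int(np.argmax(d[1:-1]))+1
    y0,y1,y2=d[i-1:i+2];return lo+i+.5+.5*(y0-y2)/(y0-2*y1+y2)
f=512/800
def H(r,xs):  # near-horizontal edges
    r=int(r*f);p=[(x,edge(g[r-5:r+6,x],r-5)) for x in xs];return p
def V(x0,y0,x1,y1,ys):
    out=[]
    for y in ys:
        c=int(np.interp(y,[y0*f,y1*f],[x0*f,x1*f]));out.append((edge(g[y,c-5:c+6],c-5),y))
    return out
cols=[x for x in range(196,318,4) if not 225<x<290]
E={"n":H(188,cols),"f":H(346,[x for x in range(200,315,4) if not 230<x<285]),
"l":V(294,188,303,346,[y for y in range(126,216,4) if not 142<y<203]),"r":V(512,188,500,346,[y for y in range(126,216,4) if not 142<y<203])}
ln={}
for k,p in E.items():
    p=cv2.undistortPoints(np.array(p).reshape(-1,1,2),W["mtx"],np.array(W["dist"]),P=W["mtx"]).reshape(-1,2)
    v=cv2.fitLine(p.astype(np.float32),cv2.DIST_HUBER,0,.01,.01).ravel()
    n=np.array([-v[1],v[0]]);r=(p-v[2:])@n;print(k,len(p),"rms",r.std().round(2));ln[k]=np.r_[n,-n@v[2:]]
X=lambda a,b:(lambda c:c[:2]/c[2])(np.cross(ln[a],ln[b]))
q=np.array([X("f","r"),X("f","l"),X("n","l"),X("n","r")]);print((q/f).round(1).tolist())
obj=np.array([[55,70,6],[55,-70,6],[-55,-70,6],[-55,70,6]])/1000
ok,rv,tv=cv2.solvePnP(obj,q,W["mtx"],None);M=W["R"].T@cv2.Rodrigues(rv)[0];t=W["R"].T@(tv.ravel()-W["t"])
print("lid origin",t.round(4),"z axis",M[:,2].round(3),"yaw",np.arctan2(M[1,0],M[0,0]).round(3))
E
```

```text
10.25 [ 0.5051 -0.0816  0.4058] [ 0.5048 -0.0815  0.4046] [-0.001  0.026  0.035 -0.    -0.003 -0.   ]
n 15 rms 0.67
f 15 rms 0.22
l 8 rms 0.21
r 8 rms 1.26
[[498.5, 348.20001220703125], [303.8999938964844, 348.1000061035156], [293.0, 193.5], [513.7999877929688, 188.1999969482422]]
lid origin [ 0.5024 -0.081   0.0783] z axis [ 0.026 -0.     1.   ] yaw -0.2
```

The lid reads level within noise, and the earlier offset was the arm still settling. As a second check, and to seat it, I will tap the plate at its four sides with closed fingers. Far side first.

```bash
python3 -m creep '[[-20,0,30,0,0,0],[-22,-1,35,0,0,0],[0,0,35,0,0,0],[0,0,22,0,0,0],[0,0,10,0,0,0],[0,0,2,0,0,0],[0,0,0,0,0,0],[0,0,0,0,0,0],[0,0,0,0,0,0]]' 0 40
for i in 1 2 3 4; do python3 -m creep '[[0,0,1.5,0,0,0],[0,0,0,0,0,0],[0,0,0,0,0,0]]' 0 40| grep -E "ee_pos|wrist"; done
```

```text
t: 11.05
ee_pos: [0.5459, -0.091, 0.2724]
tcp_rot: [-0.32, -3.124, -0.0]
wrist_force: [0.5, -0.3, 0.0]
finger_gap: 0.0003
gripper_force: 0.0
ee_pos: [0.5458, -0.091, 0.2703]
wrist_force: [-0.3, 0.9, 0.5]
ee_pos: [0.5456, -0.091, 0.2682]
wrist_force: [-0.3, -0.7, -0.1]
ee_pos: [0.5456, -0.091, 0.2666]
wrist_force: [-0.4, -0.0, -0.2]
ee_pos: [0.5456, -0.091, 0.2651]
wrist_force: [-0.1, 0.2, 0.5]
```

```bash
for i in 1 2 3; do python3 -m creep '[[0,0,1,0,0,0],[0,0,0,0,0,0],[0,0,0,0,0,0]]' 0 40| grep -E "ee_pos|wrist"; done
```

```text
ee_pos: [0.5458, -0.091, 0.2645]
wrist_force: [0.2, -0.1, 1.9]
ee_pos: [0.5458, -0.091, 0.2644]
wrist_force: [-3.4, 1.6, 9.1]
ee_pos: [0.5459, -0.091, 0.2644]
wrist_force: [-6.3, 2.6, 15.2]
```

```bash
python3 -m creep '[[0,0,-41,0,0,0],[29,0,0,0,0,0],[29,0,0,0,0,0],[28,0,0,0,0,0],[0,0,30,0,0,0],[0,0,8,0,0,0],[0,0,0,0,0,0],[0,0,0,0,0,0],[0,0,0,0,0,0]]' 0 40| grep -E "ee_pos|wrist"
for i in 1 2 3; do python3 -m creep '[[0,0,1,0,0,0],[0,0,0,0,0,0],[0,0,0,0,0,0]]' 0 40| grep -E "ee_pos|wrist"; done
```

```text
ee_pos: [0.4618, -0.0737, 0.2652]
wrist_force: [0.3, 0.5, 0.8]
ee_pos: [0.4618, -0.0737, 0.2645]
wrist_force: [0.0, -0.4, 1.2]
ee_pos: [0.4618, -0.0736, 0.2644]
wrist_force: [-3.0, 1.1, 8.8]
ee_pos: [0.4619, -0.0737, 0.2644]
wrist_force: [-6.9, 1.7, 17.4]
```

Near and far sides both touch at TCP z 0.2645, which puts the plate top at 91 mm, so the lid is home. I flip the near clip next.

```bash
python3 -m creep '[[0,0,-41,0,0,0],[20,0,0,0,0,0],[20,0,0,0,0,0],[0,0,15,0,0,0],[0,0,10,0,0,0],[0,0,10,0,0,0],[0,0,8,0,0,0],[0,0,8,0,0,0],[0,0,0,0,0,0]]' 0 40| grep -E "ee_pos|wrist"
python3 -m creep '[[0,0,7,0,0,0],[0,0,7,0,0,0],[0,0,6,0,0,0],[0,0,0,0,0,0],[0,0,0,0,0,0]]' 0 40| grep -E "ee_pos|wrist"
python3 -m creep '[[-3,0,0,0,0,0],[-3,0,0,0,0,0],[-2,0,0,0,0,0],[0,0,0,0,0,0],[0,0,0,0,0,0]]' 0 40| grep -E "ee_pos|wrist"
```

```text
ee_pos: [0.4219, -0.0653, 0.2506]
wrist_force: [0.3, -0.5, -0.9]
ee_pos: [0.4237, -0.0659, 0.2335]
wrist_force: [3.2, 0.4, 4.4]
ee_pos: [0.4299, -0.067, 0.2321]
wrist_force: [-0.4, -0.3, 0.3]
```

```bash
for i in 1 2 3; do python3 -m creep '[[-2,0,0,0,0,0],[0,0,0,0,0,0],[0,0,0,0,0,0]]' 0 40| grep -E "ee_pos|wrist"; done
python3 - <<'E'
from h import *
z=lambda a,w,h:cv2.resize(a,(w,h),interpolation=cv2.INTER_CUBIC)
w=get_image("wrist")[:,:,::-1];s=get_image("side")[:,:,::-1]
cv2.imwrite("pics/c3.png",np.hstack([z(w,400,300),z(s[160:280,160:320],400,300)]))
E
```

```text
ee_pos: [0.4318, -0.0673, 0.2323]
wrist_force: [-1.7, -0.8, -0.4]
ee_pos: [0.4341, -0.0678, 0.2326]
wrist_force: [-1.4, -0.3, 0.3]
ee_pos: [0.4361, -0.0683, 0.2327]
wrist_force: [-1.0, 0.4, -0.5]
```

View pics/c3.png

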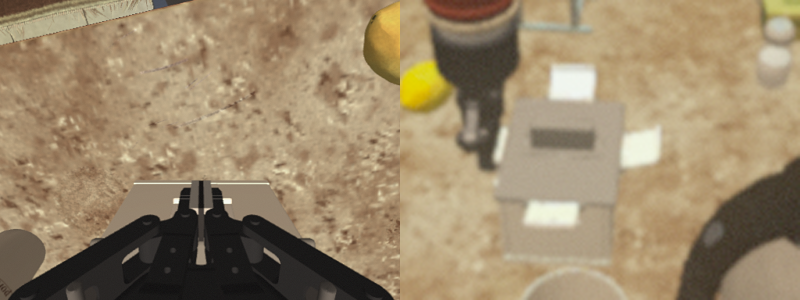

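The near clip hangs nearly down with the fingers beside it, at (200,205) in the wrist half, and the other three are still raised. I keep pressing until it reaches the stop.

```bash
for i in 1 2 3 4; do python3 -m creep '[[-1.5,0,0,0,0,0],[0,0,0,0,0,0],[0,0,0,0,0,0]]' 0 40| grep -E "ee_pos|wrist"; done
```

```text
ee_pos: [0.4372, -0.0685, 0.2325]
wrist_force: [-4.6, 1.0, 4.4]
ee_pos: [0.4378, -0.0686, 0.2323]
wrist_force: [-11.4, 2.2, 9.3]
ee_pos: [0.4384, -0.0687, 0.2319]
wrist_force: [-15.4, 2.2, 13.1]
ee_pos: [0.4391, -0.0688, 0.2315]
wrist_force: [-19.7, 3.9, 15.4]
```

```bash
python3 -m creep '[[8,0,0,0,0,0],[14,0,0,0,0,0],[0,0,-38,0,0,0],[0,0,-38,0,0,0],[0,0,0,0,0,0],[0,0,0,0,0,0],[0,0,0,0,0,0]]' 0 40
cat >> h.py <<'E'
Y=-.203;LR=Ro.from_euler('z',Y);C=np.array([.5045,-.0815,0])
def at(x,y,tip): return C+LR.apply([x/1e3,y/1e3,0])+[0,0,tip/1e3+.173]
E
python3 - <<'E'
from h import *
for n,a in dict(left=(0,101,130),right=(0,-101,130),far=(83,0,130)).items(): show(n,toolR(LR),at(*a))
E
```

```text
t: 18.32
ee_pos: [0.4207, -0.0651, 0.3087]
tcp_rot: [-0.32, -3.125, -0.0]
wrist_force: [-0.0, 0.4, -0.5]
finger_gap: 0.0
gripper_force: 0.0
left shift [-85.3 102.    5.7] turn [ 0.01 -0.03 -0.07] after-turn shift [-85.4 101.9   5.7]
right shift [ -85.6 -100.     5.7] turn [ 0.01 -0.03 -0.07] after-turn shift [ -85.4 -100.1    5.7]
far shift [-168.4    1.1    5.6] turn [ 0.01 -0.03 -0.07] after-turn shift [-168.4    0.9    5.7]
```

```bash
python3 -m creep '[[-28,34,2,0,0,0],[-28,34,2,0,0,0],[-29,34,1,0,0,0],[0,0,12,0,0,0],[0,0,10,0,0,0],[0,0,10,0,0,0],[0,0,10,0,0,0],[0,0,9,0,0,0],[0,0,7,0,0,0],[0,0,7,0,0,0],[0,0,6,0,0,0],[0,0,0,0,0,0],[0,0,0,0,0,0]]' 0 40| grep -E "ee_pos|wrist"
for i in 1 2 3; do python3 -m creep '[[0,-1.5,0,0,0,0],[0,-1.5,0,0,0,0],[0,0,0,0,0,0],[0,0,0,0,0,0]]' 0 40| grep -E "ee_pos|wrist"; done
```

```text
ee_pos: [0.5177, 0.0125, 0.2323]
wrist_force: [-0.1, 0.5, 0.3]
ee_pos: [0.5174, 0.0097, 0.2329]
wrist_force: [0.2, -0.3, 0.2]
ee_pos: [0.5168, 0.0068, 0.2327]
wrist_force: [0.3, 1.4, -0.2]
ee_pos: [0.5162, 0.0044, 0.2327]
wrist_force: [1.2, 5.2, -1.5]
```

```bash
for i in 1 2 3; do python3 -m creep '[[0,-1.2,0,0,0,0],[0,0,0,0,0,0],[0,0,0,0,0,0]]' 0 40| grep -E "ee_pos|wrist"; done
python3 -m creep '[[0,8,0,0,0,0],[0,12,0,0,0,0],[0,0,-38,0,0,0],[0,0,-38,0,0,0],[0,0,0,0,0,0],[0,0,0,0,0,0],[0,0,0,0,0,0]]' 0 40| grep -E "ee_pos|wrist"
python3 - <<'E'
from h import *
for n,a in dict(left=(0,101,130),right=(0,-101,130),far=(83,0,130)).items(): show(n,toolR(LR),at(*a))
E
```

```text
ee_pos: [0.516, 0.0039, 0.2327]
wrist_force: [2.0, 9.7, -0.9]
ee_pos: [0.5159, 0.0035, 0.2328]
wrist_force: [3.1, 14.9, -1.0]
ee_pos: [0.5158, 0.0031, 0.2328]
wrist_force: [3.9, 18.2, -1.5]
ee_pos: [0.5197, 0.02, 0.3088]
wrist_force: [0.6, -0.0, -0.2]
left shift [-5.6 -1.4  5.8] turn [-0.01 -0.11 -0.07] after-turn shift [-5.6 -1.5  5.8]
right shift [  -5.8 -203.4    5.8] turn [-0.01 -0.11 -0.07] after-turn shift [  -5.6 -203.5    5.8]
far shift [ -88.7 -102.3    5.7] turn [-0.01 -0.11 -0.07] after-turn shift [ -88.6 -102.5    5.8]
```

```bash
python3 -m creep '[[-22,-25.6,1.5,0,0,0],[-22,-25.6,1.5,0,0,0],[-22,-25.6,1.5,0,0,0],[-22.5,-25.6,1.5,0,0,0],[0,0,12,0,0,0],[0,0,10,0,0,0],[0,0,10,0,0,0],[0,0,10,0,0,0],[0,0,9,0,0,0],[0,0,7,0,0,0],[0,0,7,0,0,0],[0,0,6,0,0,0],[0,0,0,0,0,0],[0,0,0,0,0,0]]' 0 40| grep -E "ee_pos|wrist"
for i in 1 2 3; do python3 -m creep '[[2,0,0,0,0,0],[2,0,0,0,0,0],[0,0,0,0,0,0],[0,0,0,0,0,0]]' 0 40| grep -E "ee_pos|wrist"; done
```

```text
ee_pos: [0.5853, -0.0978, 0.2318]
wrist_force: [-2.6, 0.6, 8.8]
ee_pos: [0.5813, -0.0972, 0.2313]
wrist_force: [-1.1, 1.2, 1.8]
ee_pos: [0.5773, -0.0966, 0.2313]
wrist_force: [1.4, -0.4, -0.8]
ee_pos: [0.5737, -0.0959, 0.2316]
wrist_force: [2.7, -0.2, -1.6]
```

```bash
for i in 1 2 3 4; do python3 -m creep '[[1.3,0,0,0,0,0],[0,0,0,0,0,0],[0,0,0,0,0,0]]' 0 40| grep -E "ee_pos|wrist"; done
```

```text
ee_pos: [0.5733, -0.0958, 0.2322]
wrist_force: [5.5, -1.3, -3.0]
ee_pos: [0.5728, -0.0957, 0.2328]
wrist_force: [9.2, -1.7, -2.5]
ee_pos: [0.5723, -0.0956, 0.2334]
wrist_force: [12.0, -1.2, -3.7]
ee_pos: [0.5718, -0.0956, 0.2341]
wrist_force: [15.3, -1.9, -3.6]
```

```bash
python3 -m creep '[[-8,0,0,0,0,0],[-14,0,0,0,0,0],[0,0,-38,0,0,0],[0,0,-38,0,0,0],[0,0,0,0,0,0],[0,0,0,0,0,0],[0,0,0,0,0,0]]' 0 40| grep -E "ee_pos|wrist"
python3 - <<'E'
from h import *
show("right",toolR(LR),at(0,-97,130))
E
```

```text
ee_pos: [0.5899, -0.0992, 0.3072]
wrist_force: [0.5, -0.1, -1.5]
right shift [ 87.1 -97.    4.5] turn [ 0.01 -0.21 -0.07] after-turn shift [ 87.2 -96.9   4.2]
```

```bash
python3 -m creep '[[22,-24,1,0,0,0],[22,-24,1,0,0,0],[22,-24.5,1,0,0,0],[21,-24.5,1,0,0,0],[0,0,12,0,0,0],[0,0,10,0,0,0],[0,0,10,0,0,0],[0,0,10,0,0,0],[0,0,9,0,0,0],[0,0,7,0,0,0],[0,0,7,0,0,0],[0,0,6,0,0,0],[0,0,0,0,0,0],[0,0,0,0,0,0]]' 0 40| grep -E "ee_pos|wrist"
for i in 1 2 3; do python3 -m creep '[[0,1.6,0,0,0,0],[0,1.6,0,0,0,0],[0,0,0,0,0,0],[0,0,0,0,0,0]]' 0 40| grep -E "ee_pos|wrist"; done
```

```text
ee_pos: [0.4851, -0.1762, 0.232]
wrist_force: [-0.1, 0.6, -0.0]
ee_pos: [0.486, -0.1733, 0.2329]
wrist_force: [-1.0, -0.6, 0.7]
ee_pos: [0.4866, -0.1702, 0.2328]
wrist_force: [-0.2, -0.9, -0.3]
ee_pos: [0.4871, -0.1677, 0.2327]
wrist_force: [-1.5, -6.0, -1.9]
```

```bash
for i in 1 2 3; do python3 -m creep '[[0,1.3,0,0,0,0],[0,0,0,0,0,0],[0,0,0,0,0,0]]' 0 40| grep -E "ee_pos|wrist"; done
python3 -m creep '[[0,-8,0,0,0,0],[0,-12,0,0,0,0],[0,0,-38,0,0,0],[0,0,-38,0,0,0],[0,20,-35,0,0,0],[20,35,-5,0,0,0],[20,35,0,0,0,0],[30,10,0,0,0,0],[30,0,0,0,0,0],[0,0,0,0,0,0],[0,0,0,0,0,0],[0,0,0,0,0,0],[0,0,0,0,0,0]]' 0 40
python3 - <<'E'
from h import *
z=lambda a,w,h:cv2.resize(a,(w,h),interpolation=cv2.INTER_CUBIC)
w=get_image("wrist")[:,:,::-1];s=get_image("side")[:,:,::-1];t=get_image("top")[:,:,::-1]
cv2.imwrite("pics/c4.png",np.vstack([np.hstack([z(t[170:260,230:350],400,300),z(s[160:280,160:320],400,300)]),np.hstack([z(w,400,300),z(s,400,300)])]))
E
```

```text
ee_pos: [0.4873, -0.1672, 0.2329]
wrist_force: [-1.9, -11.1, -1.9]
ee_pos: [0.4874, -0.1668, 0.233]
wrist_force: [-5.0, -14.6, -1.7]
ee_pos: [0.4876, -0.1664, 0.2332]
wrist_force: [-5.1, -19.4, -0.7]
t: 29.48
ee_pos: [0.4075, -0.0654, 0.3494]
tcp_rot: [-0.321, -3.124, -0.001]
wrist_force: [-0.6, 0.4, 0.0]
finger_gap: 0.0
gripper_force: 0.0
```

View pics/c4.png

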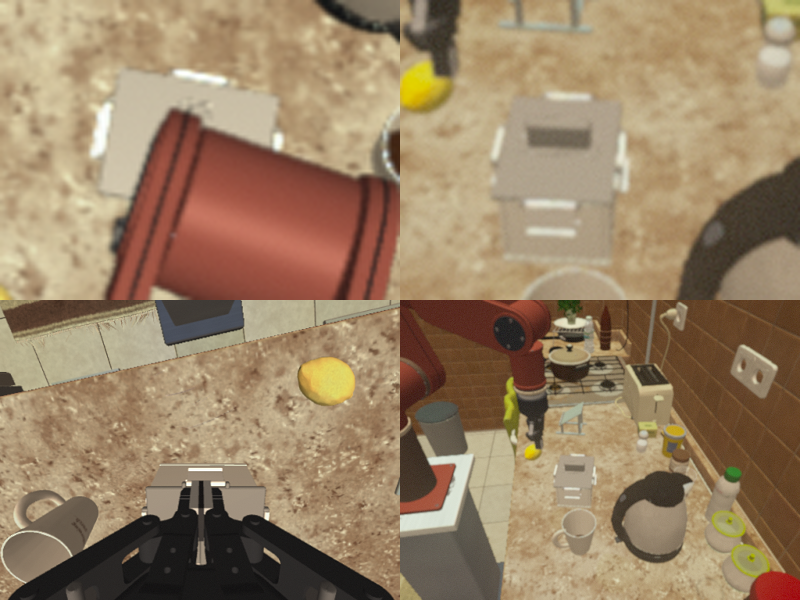

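All four clips look down. The side crop shows the right clip's bars at (550,204) and (555,229), and the wrist half shows the near clip's lip at (205,469). The mug, lemon and shaker are in place. I compare the clip ends with their expected pixels.

```bash
python3 - <<'E'
from h import *
def pts(out,th): # lip outer tip in lid frame
    e=np.array([np.sin(th),-np.cos(th)]);n=np.array([np.cos(th),np.sin(th)])
    q=33*e+5*n; return q
c0=np.array([.504,-.0815,.085])
for cam,dirn,h in [("wrist",[-1,0],59),("side",[0,-1],74),("side",[-1,0],59),("side",[1,0],59),("top",[0,1],74),("top",[1,0],59)]:
    c=get_calibration(cam);r=[]
    for th in (0,.1,.2,.4):
        q=pts(0,th);P=[dirn[0]*(h+q[0]),dirn[1]*(h+q[0]),3+q[1]];r.append(proj(c,LR.apply(np.array(P)/1000)+c0)[0].round(1).tolist())
    print(cam,dirn,r)
w=get_image("wrist");s=get_image("side");t=get_image("top")
def blobs(im,x0,y0,x1,y1,th):
    m=(im[y0:y1,x0:x1].min(2)>th).astype(np.uint8);n,_,st,ce=cv2.connectedComponentsWithStats(m)
    return [(*(ce[i]+[x0,y0]).round(1),*st[i,2:].tolist()) for i in range(1,n) if st[i,4]>=6]
print("w",blobs(w,180,195,340,245,200));print("s",blobs(s,190,190,255,265,190));print("t",blobs(t,252,188,318,222,200))
E
```

```text
wrist [-1, 0] [[261.2, 216.9], [261.3, 214.2], [261.3, 211.6], [261.3, 207.0]]
side [0, -1] [[220.7, 253.3], [220.5, 254.2], [220.3, 255.0], [219.9, 256.2]]
side [-1, 0] [[198.2, 227.4], [196.9, 227.2], [195.5, 226.8], [193.0, 225.8]]
side [1, 0] [[250.9, 229.8], [252.2, 229.7], [253.5, 229.4], [256.0, 228.7]]
top [0, 1] [[259.1, 208.7], [258.0, 208.5], [257.0, 208.3], [255.0, 207.7]]
top [1, 0] [[289.3, 192.5], [289.5, 191.4], [289.7, 190.3], [290.1, 188.2]]
w [(np.float64(262.1), np.float64(217.5), 43, 4, 171), (np.float64(241.4), np.float64(236.1), 6, 5, 27), (np.float64(278.5), np.float64(236.0), 18, 5, 86)]
s [(np.float64(227.7), np.float64(198.1), 14, 2, 15), (np.float64(198.6), np.float64(217.2), 4, 11, 20), (np.float64(248.6), np.float64(220.7), 4, 15, 31), (np.float64(249.6), np.float64(232.4), 2, 5, 8), (np.float64(219.2), np.float64(240.9), 18, 3, 33), (np.float64(221.4), np.float64(252.2), 17, 2, 22)]
t [(np.float64(289.6), np.float64(192.5), 16, 4, 31), (np.float64(259.9), np.float64(208.7), 6, 16, 57), (np.float64(312.8), np.float64(212.1), 3, 5, 11)]
```

All four clip ends match angle 0 within about a pixel. As a last check of the seat, I touch the rib top, which should meet the tips at TCP z 0.2945.

```bash
python3 -m creep '[[-32,0,0,0,0,0],[-33,-1,0,0,0,0],[-32,0,20,0,0,0],[0,0,20,0,0,0],[0,0,12,0,0,0],[0,0,0,0,0,0],[0,0,0,0,0,0],[0,0,0,0,0,0]]' 0 40| grep -E "ee_pos|wrist"
for i in 1 2 3; do python3 -m creep '[[0,0,1.5,0,0,0],[0,0,0,0,0,0],[0,0,0,0,0,0]]' 0 40| grep -E "ee_pos|wrist"; done
```

```text
ee_pos: [0.5007, -0.0853, 0.2965]
wrist_force: [-0.2, -0.1, -0.3]
ee_pos: [0.501, -0.0853, 0.2953]
wrist_force: [0.7, -0.9, -0.4]
ee_pos: [0.5013, -0.0854, 0.2944]
wrist_force: [-1.9, 0.7, 5.5]
ee_pos: [0.5014, -0.0854, 0.2943]
wrist_force: [-7.3, 1.7, 16.4]
```

Contact is at 0.2944, so the lid is still home. I retreat and hand in.

```bash
python3 -m creep '[[0,0,-10,0,0,0],[0,0,-30,0,0,0],[0,0,-35,0,0,0],[0,0,-25,0,0,0],[0,0,0,0,0,0],[0,0,0,0,0,0],[0,0,0,0,0,0]]' 0 40; python3 -c "
from rig import *
print(finish_job())"
```

```text
t: 31.78
ee_pos: [0.5012, -0.0854, 0.3916]
tcp_rot: [-0.32, -3.122, -0.001]
wrist_force: [-0.2, 0.0, -0.4]
finger_gap: -0.0
gripper_force: 0.0
the job is handed in; nothing more can be done
None
```

The lid is seated fully home on the food box, all four clips are flipped down against its sides, the mug, salt shaker and lemon were left alone, and the job was handed in at about 32 s; no verdict came back.

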